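Load the EPROM eraser's sprung platform

ROBOT

A 6-joint arm with a two-finger parallel gripper is mounted at the origin on the work surface. World frame = base frame: x ahead of the robot, y to its left, z up, the work surface at z = 0. Lengths are in m, angles in rad, forces in N, time in s.
With the tool pointing down it reaches from about 0.425 to 0.95 m from the base axis. Payload 3.5 kg.
Tool frame: the origin (TCP) lies midway between the tips of the shut fingers; the grasp point (between the pads) lies 19 mm behind it; z points along the fingers, y is the line along which they close (so a half turn about z gives the same grasp; the last joint's range is limited). The gripper opens to 85 mm and grips with 20 to 120 N. Pads are 22 mm wide; open, the fingers measure 114 mm over their backs; the gripper's body (76 mm by 85 mm) begins 54 mm behind the grasp point. The pads swing forward as they close: fully open they stand 13 mm farther back than shut.
Start: joints at [-1.463, 0.286, 1.577, -0, 1.279, -0.15], TCP at [0.172, -0.653, 0.231] pointing down, gripper open.
Joint ranges: [-2.77, 2.77], [-0.9, 2.22], [0.21, 2.48], [-1.53, 4.67], [0.24, 2.81], [-2.84, 2.84]. Speed limits (rad/s): [2.79, 2.79, 3.14, 3.14, 3.14, 3.14].

INTERFACE

Orientations are given as a unit quaternion [x, y, z, w].
In Python, from plant import get_state, read_camera, ctrl gives the robot as it stands.
- The arm moves only by the shell command python3 -m crank 'ROWS' [FORCE]. ROWS is JSON, a list of rows, each a list of 3 entries, a list of its own where there are three numbers: the shift along the tool's x, y, z in mm, then the turn about the tool's z in degrees, then the closure in counts, from 0 (fully open) to 255 (shut). In form: [[[tx, ty, tz], yaw, claw], ...]. A call has 1 to 10 rows; each row is the pose to reach, as a shift and turn from the pose commanded when the call began, along the tool's axes at that moment; what a row does not reach only later rows make up. A row lasts 1/10 s, in which the tool goes at most 50 mm and 8.59 degrees, less where a joint would pass 70% of its speed; a pose out of reach is approached as far as the arm can. A call with a gripper value outside its range is refused whole. The fingers move at their own pace and stop on an object; FORCE is the grip in N (left out, the last holds). Time passes only in rows, so rows that repeat a pose let the fingers close. It gives the time, the measured TCP pose, the force, the opening and the grip force at its end, in the units of the state.
- get_state(): the state, without advancing time (a new reading comes with each control period).
- read_camera(name): name is "scene" or "top" or "wrist"; returns a dict with "frame" (384x512x3 uint8, blue, green, red), "range_z" (384x512 float32, m along the optical axis (not along the pixel's ray), 0 where there is no reading), "vfov" (degrees; the focal length in pixels is half the picture's height over the tangent of half this angle, whatever the lens; pixels are square), "cx", "cy" (the principal point, pixels), "k1" (the pictures are not rectified: a ray, as slopes to the right and down, at radius r is drawn at 1 + k1 r^2 times it, then the intrinsics apply), "origin" and "orientation" of the camera in the world. Camera axes: x right, y down, z forward; pixel columns grow to the right and rows downward; lengths in m; the calibration is good to about 2 mm. A picture is of the moment at which its call begins.
- ctrl.sign_off(): hands the job in; it is judged then, once.
The state is a dict: "time": time; "qpos": joint angles; "dq": joint speeds; "joint_efforts": joint torques, N m; "eef_pos": TCP position; "tcp_rot": TCP orientation; "contact_force": force on the tool from outside, world axes, zero at the start; "wrist_torque": the same for the moment, N m; "opening": opening from 0.0 (shut) to 1.0 (fully open); "finger_force": force on a finger pad.
Only numpy, scipy, OpenCV 4.12 (cv2) and the standard library are available. Lean on these libraries where they do the work, as an engineer would, in place of code of your own. Each camera call takes 0.05 s, during which the arm holds its last target. There are 200 camera calls.

TASK

Load the eraser: put the two carriers that hold chips (not the empty carrier) into its open chamber, standing upright side by side, flat on the sprung platform, so that it sinks under them until their grip bars are below the rim. Lower each one gently onto the platform before letting go; do not drop it.

Things in the scene. Friction and masses are not known exactly. Their poses are not given: they have to be found in the camera images.
- carrier_a_grip (a point): Loaded chip carrier: aluminium deck 70 (x) x 60 (y) x 10 mm with six dark chips on it (3 mm proud) and, across its middle, an upright grip bar 12 thick (x), 50 long (y), top 44 mm above the underside. Point: in the bar, 33 mm above the underside, 11 mm below the bar's top. z up, y along the bar: close the fingers along x. 0.2 kg, on the desk (height 0).
- carrier_b_grip (a point): The same point of a second, identical loaded carrier. (A third carrier, with no chips on its deck, is empty and not wanted.)
- platform_top (a point): Centre of the top of the sprung platform, a level steel plate 120 (x) x 170 (y) mm; z up. Empty, it is level with the rim of the eraser's chamber, 105 mm above the desk; it sinks straight down, 23 to 31 mm per carrier (about 75 N/m, damped), and this point with it. The carriers' places are 43 mm either side of it along y, bars along y. Chamber mouth 130 (x) x 180 (y) mm, centred on it.
- platform (a joint): How far the platform has sunk, m: 0 empty, about 0.026 with one carrier, 0.052 with two, 0.065 at the stop. The eraser round it is a fixed beige box 180 (x) x 320 (y) x 105 mm high in the platform's axes, reaching 100 mm to -y and 220 mm to +y of its centre; the steel door lies parked open on the +y end, from 95 mm on, up to 16 mm above the rim.
Mind the look-alikes: they are no part of the job. Leave any red or turquoise look-alike of the part that bears carrier_a_grip alone.

How it is judged:
On the way, in this order (a step that is already met when the one before it is completed fails the run):
1. one loaded carrier stands flat on the platform, which has sunk under it (((x of carrier_a_grip in the frame of platform_top between -0.032 and 0.032 m and y of carrier_a_grip in the frame of platform_top between -0.064 and 0.064 m and z of carrier_a_grip in the frame of platform_top between 0.028 and 0.038 m and angle between carrier_a_grip's own z axis and vertical below 0.12 rad) or (x of carrier_b_grip in the frame of platform_top between -0.032 and 0.032 m and y of carrier_b_grip in the frame of platform_top between -0.064 and 0.064 m and z of carrier_b_grip in the frame of platform_top between 0.028 and 0.038 m and angle between carrier_b_grip's own z axis and vertical below 0.12 rad)) and value of joint platform above 0.018 m), for 0.2 s.
2. both loaded carriers stand flat on the platform (x of carrier_a_grip in the frame of platform_top between -0.032 and 0.032 m and y of carrier_a_grip in the frame of platform_top between -0.064 and 0.064 m and z of carrier_a_grip in the frame of platform_top between 0.028 and 0.038 m and angle between each of carrier_a_grip, carrier_b_grip's own z axis and vertical below 0.12 rad and x of carrier_b_grip in the frame of platform_top between -0.032 and 0.032 m and y of carrier_b_grip in the frame of platform_top between -0.064 and 0.064 m and z of carrier_b_grip in the frame of platform_top between 0.028 and 0.038 m and value of joint platform above 0.044 m), for 0.2 s.
At the end, for the whole second after the job is handed in: Both loaded carriers stand upright (within 7 degrees) flat on the platform (undersides within 5 mm of the plate), side by side inside the chamber (each within 32 mm of its centre along x, 64 mm along y); the platform is at rest, sunk more than 44 mm, the grip bars below the rim (all of step 2 and velocity of joint platform between -0.02 and 0.02 m/s); the robot touches nothing.
It fails at once if a carrier was dropped on the platform or rammed down (platform driven down faster than 0.38 m/s) (velocity of joint platform above 0.38 m/s).
It also fails if it takes over 54 s, if anything falls off the work surface, if the arm or the gripper's body presses on something with over 40 N, if the wrist force passes 120 N, or if a joint passes its speed limit or range.

## Working session

There is one attempt and no reset: what is moved stays moved. The work goes in short steps, Python scripts to look and compute and a shell command to move; the robot and the scene stay as the last step left them, time stands still between calls to the robot, and variables do not carry over. Pictures are saved under pics/ and viewed, at most 10 in all, crops included, and the job is handed in when it is done.

```bash
ls; mkdir -p pics
cat > h.py <<'E'
import numpy as np, cv2
from scipy.spatial.transform import Rotation as R
from plant import get_state, read_camera
def cloud(c):
    "world xyz per pixel from the range image"
    h,w=c["range_z"].shape; f=h/2/np.tan(np.radians(c["vfov"])/2)
    K=np.array([[f,0,c["cx"]],[0,f,c["cy"]],[0,0,1.]])
    u,v=np.meshgrid(np.arange(w),np.arange(h))
    d=np.stack([(u-c["cx"])/f,(v-c["cy"])/f],-1); s=d.copy()
    for _ in range(20): s=d/(1+c["k1"]*(s**2).sum(-1,keepdims=True))
    p=np.concatenate([s,np.ones((h,w,1))],-1)*c["range_z"][...,None]
    return R.from_quat(c["orientation"]).apply(p.reshape(-1,3)).reshape(h,w,3)+c["origin"]
E
python3 - <<'E'
from h import *
for n in("top","scene"):
    c=read_camera(n); cv2.imwrite(f"pics/{n}0.png",c["frame"]); np.save(f"{n}0.npy",cloud(c)); print(n,c["origin"],c["orientation"],c["k1"],c["vfov"])
s=get_state(); print(s["time"],s["eef_pos"],R.from_quat(s["tcp_rot"]).as_matrix().round(3),s["opening"])
E
```

```text
pics
top [ 0.49454806 -0.12840752  0.77254198] [-0.69501923  0.7161865  -0.03466277  0.05313802] -0.08512604006337737 55.87438824311789
scene [ 1.12381846 -0.29303866  0.72497864] [ 0.75497335  0.54895464 -0.21747667 -0.28525066] 0.02616552676157866 56.25769529314552
0.1 [ 0.17206312 -0.65211207  0.23007919] [[ 0.967  0.255 -0.   ]
 [ 0.255 -0.967  0.002]
 [ 0.    -0.002 -1.   ]] 0.9989790535685171
```

View pics/top0.png

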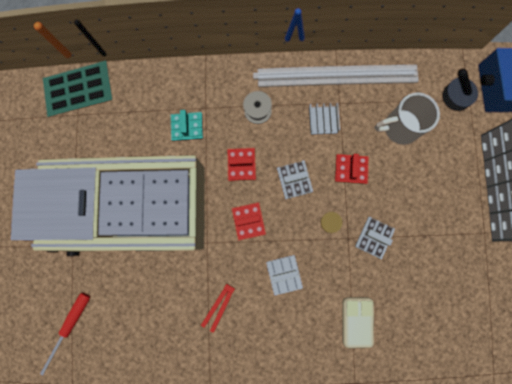

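View pics/scene0.png

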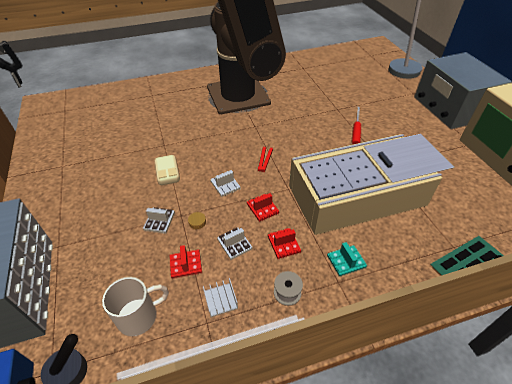

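Top view: the loaded carriers, grey with dark chips, are at about (295,180) and (375,238). The empty one is at (284,275), and the red and turquoise look-alikes are elsewhere. The chamber with its platform is at about (144,203), with the door parked to its left. The scene view agrees, with loaded carriers at (235,242) and (158,219).

Run:
```python
from h import *
P={n:np.load(n+"0.npy") for n in("top","scene")}
def rect(q):
    (c,s,a)=cv2.minAreaRect((q[:,:2]*1000).astype(np.float32)); b=cv2.boxPoints((c,s,a))
    e=max((b[1]-b[0],b[2]-b[1]),key=np.linalg.norm); return np.round(c,1),np.round(s,1),round(np.degrees(np.arctan2(e[1],e[0])),1)
for nm,t,sc in(("A",(295,180),(235,242)),("B",(375,238),(158,219))):
  for n,(u,v) in(("top",t),("scene",sc)):
    q=P[n][v-28:v+29,u-28:u+29].reshape(-1,3); c0=P[n][v,u]
    q=q[np.hypot(*(q[:,:2]-c0[:2]).T)<.055]
    bar=q[(q[:,2]>.03)&(q[:,2]<.06)]; deck=q[(q[:,2]>.006)&(q[:,2]<.06)]
    print(nm,n,c0.round(3),"bar",len(bar),rect(bar),"z95",np.percentile(bar[:,2],[50,95]).round(4),"deck",rect(deck),"deskz",np.median(q[q[:,2]<.006,2]).round(4))
for n,(u,v) in(("top",(144,203)),("scene",(342,172))):
  q=P[n].reshape(-1,3); c0=P[n][v,u]; print("plat",n,c0.round(3))
  q=q[np.hypot(*(q[:,:2]-c0[:2]).T)<.36]
  b=q[(q[:,2]>.085)&(q[:,2]<.14)]; print("box+door",rect(b),np.percentile(b[:,2],[5,50,95]).round(4))
# platform by colour in top: inner grey plate
im=cv2.imread("pics/top0.png"); hsv=cv2.cvtColor(im,cv2.COLOR_BGR2HSV)
roi=np.zeros(im.shape[:2],np.uint8); roi[160:248,85:200]=1
m=((hsv[...,1]<50)&(hsv[...,2]>60)&(roi>0)); lab=cv2.connectedComponents(m.astype(np.uint8))[1]
for l in {lab[190,130],lab[215,170]}-{0}:
  q=P["top"][lab==l]; print("plate",len(q),rect(q),np.median(q[:,2]), np.argwhere(lab==l).min(0),np.argwhere(lab==l).max(0))
```

```text
A top [ 0.622 -0.189  0.038] bar 159 (array([ 627.9, -190.6]), array([12.1, 47.7]), np.float32(-75.8)) z95 [0.0426 0.0451] deck (array([ 628.4, -190.9]), array([71. , 58.1]), np.float32(13.1)) deskz -0.0009
A scene [ 0.634 -0.19   0.015] bar 161 (array([ 629.1, -191.6]), array([14.9, 50.3]), np.float32(-76.6)) z95 [0.044  0.0465] deck (array([ 629.1, -191.3]), array([71.4, 60.3]), np.float32(12.9)) deskz 0.0014
B top [ 0.498 -0.346  0.041] bar 172 (array([ 499.8, -355.1]), array([49.7, 12.7]), np.float32(62.1)) z95 [0.0431 0.045 ] deck (array([ 499.8, -355.1]), array([60.4, 70.9]), np.float32(-28.0)) deskz -0.0006
B scene [ 0.504 -0.356  0.015] bar 145 (array([ 499.6, -354.4]), array([49.3, 15.1]), np.float32(60.4)) z95 [0.0432 0.0465] deck (array([ 500.9, -354.4]), array([60.7, 71.2]), np.float32(-29.0)) deskz 0.0015
plat top [0.576 0.102 0.103]
box+door (array([711.2, 185.2]), array([367.3, 444.4]), np.float32(-0.9)) [0.1011 0.1052 0.1109]
plat scene [0.578 0.104 0.106]
box+door (array([579. , 186.1]), array([366.2, 182.8]), np.float32(89.3)) [0.0945 0.1071 0.1115]
plate 9385 (array([576.5,  46.9]), array([353.9, 169.1]), np.float32(88.8)) 0.10413845213615824 [160  85] [247 196]
```

```bash
cat > go.py <<'E'
import sys
from h import *
x,y,z,a=map(float,sys.argv[1:5])  # target TCP mm, closing-line angle deg
s=get_state(); M=R.from_quat(s["tcp_rot"]).as_matrix(); p=np.array(s["eef_pos"])*1000
now=np.degrees(np.arctan2(M[1,1],M[0,1]))
print("t",round(s["time"],2),"tcp",p.round(1),"yaw",now.round(1),"tilt",np.degrees(np.arccos(-M[2,2])).round(2),"q",np.round(s["qpos"],2),"open",round(s["opening"],3),"F",np.round(s["contact_force"],1),"ff",s["finger_force"])
print("shift",(M.T@(np.array([x,y,z])-p)).round(1),"turn",((now-a+90)%180-90).round(1))
E
python3 go.py 500 -355 110 -28.5
```

```text
t 0.1 tcp [ 172.1 -652.1  230.1] yaw -75.2 tilt 0.12 q [-1.46  0.29  1.58  0.    1.28 -0.15] open 0.999 F [ 0.4 -0.2 -0. ] ff 0.0
shift [ 392.8 -203.4  120.6] turn -46.7
```

```bash
python3 -m crank '[[[393,-203,121],-46.7,60],[[393,-203,121],-46.7,60],[[393,-203,121],-46.7,60],[[393,-203,121],-46.7,60],[[393,-203,121],-46.7,60],[[393,-203,121],-46.7,60],[[393,-203,121],-46.7,60],[[393,-203,121],-46.7,60],[[393,-203,121],-46.7,60],[[393,-203,121],-46.7,60]]' 40; python3 go.py 500 -355 16 -28.5
python3 - <<'E'
from h import *
c=read_camera("wrist"); cv2.imwrite("pics/w1.png",c["frame"]); p=cloud(c)
q=p.reshape(-1,3); q=q[(np.hypot(q[:,0]-.5,q[:,1]+.355)<.05)&(c["range_z"].ravel()>0)]
b=q[(q[:,2]>.03)&(q[:,2]<.055)]; print(len(b),cv2.minAreaRect((b[:,:2]*1000).astype(np.float32)) if len(b) else 0, np.median(b[:,2]))
E
```

```text
time: 1.1
eef_pos: [0.502, -0.3513, 0.1076]
tcp_rot: [0.858, 0.513, -0.0, -0.002]
contact_force: [-0.4, 0.0, 0.6]
opening: 0.765
finger_force: 0.0
t 1.1 tcp [ 502.  -351.3  107.6] yaw -28.2 tilt 0.28 q [-0.78  0.28  1.82  0.    1.04 -0.28] open 0.765 F [-0.4  0.   0.6] ff 0.0
shift [-4.4  0.3 91.6] turn 0.3
1192 ((499.6393737792969, -354.9138488769531), (49.19856643676758, 11.976015090942383), 62.18461608886719) 0.04428375823780664
```

View pics/w1.png

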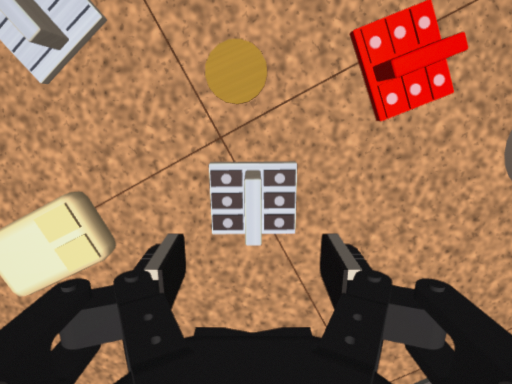

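The wrist view shows the loaded carrier at (253,200), with its bar running up the picture between the fingers. The position matches the other two views, so I'll grasp it.

```bash
python3 -m crank '[[[0,0,35],0,60],[[0,0,70],0,60],[[0,0,88],0,60],[[0,0,93],0,60],[[0,0,93],0,255],[[0,0,93],0,255],[[0,0,93],0,255],[[0,0,93],0,255],[[0,0,93],0,255],[[0,0,93],0,255]]' 40; python3 go.py 500 -355 200 -28.5
```

```text
time: 2.15
eef_pos: [0.5013, -0.3573, 0.0191]
tcp_rot: [0.859, 0.511, 0.0, 0.002]
contact_force: [-0.4, -0.3, 6.6]
opening: 0.131
finger_force: 40.4
t 2.15 tcp [ 501.3 -357.3   19.1] yaw -28.5 tilt 0.18 q [-0.78  0.41  1.85 -0.    0.88 -0.29] open 0.131 F [-0.4 -0.3  6.6] ff 40.36713480949402
shift [   1.2   -1.7 -180.9] turn -0.0
```

```bash
python3 -m crank '[[[0,0,-20],0,255],[[0,0,-60],0,255],[[0,0,-110],0,255],[[0,0,-150],0,255],[[0,0,-175],0,255],[[0,0,-175],0,255]]'; python3 go.py 577 146 185 -0.7
```

```text
time: 2.75
eef_pos: [0.5021, -0.3576, 0.197]
tcp_rot: [0.859, 0.511, 0.001, 0.004]
contact_force: [0.1, -0.4, -1.6]
opening: 0.134
finger_force: 39.4
t 2.75 tcp [ 502.1 -357.6  197. ] yaw -28.5 tilt 0.5 q [-0.78  0.18  1.76  0.    1.19 -0.29] open 0.134 F [ 0.1 -0.4 -1.6] ff 39.418641328811646
shift [ 478.3 -174.7    9.4] turn -27.8
```

```bash
python3 -m crank '[[[30,-11,9],-4,255],[[75,-27,9],-8,255],[[120,-44,9],-12,255],[[168,-61,9],-16,255],[[216,-79,9],-20,255],[[264,-96,9],-24,255],[[312,-114,9],-27.8,255],[[360,-131,9],-27.8,255],[[408,-149,9],-27.8,255],[[440,-161,9],-27.8,255]]'; python3 -m crank '[[[22,-8,0],0,255],[[34,-12,0],0,255],[[38,-14,0],0,255],[[38,-14,0],0,255],[[38,-14,0],0,255]]';python3 go.py 577 146 124 -0.7
python3 - <<'E'
from h import *
c=read_camera("top"); cv2.imwrite("pics/t2.png",c["frame"][130:280,0:260].repeat(3,0).repeat(3,1))
c=read_camera("wrist"); cv2.imwrite("pics/w2.png",c["frame"]); np.save("w2.npy",cloud(c))
E
```

```text
time: 3.75
eef_pos: [0.5671, 0.11, 0.1798]
tcp_rot: [0.711, 0.703, -0.002, -0.002]
contact_force: [1.2, -0.7, -2.4]
opening: 0.134
finger_force: 39.3
time: 4.25
eef_pos: [0.5556, 0.1443, 0.1828]
tcp_rot: [0.712, 0.702, -0.0, -0.0]
contact_force: [0.4, 0.3, -2.2]
opening: 0.132
finger_force: 39.4
t 4.25 tcp [555.6 144.3 182.8] yaw -0.8 tilt 0.04 q [ 0.08  0.11  1.87 -0.    1.16  0.09] open 0.132 F [ 0.4  0.3 -2.2] ff 39.368308782577515
shift [ 2.  21.4 58.8] turn -0.1
```

View pics/w2.png

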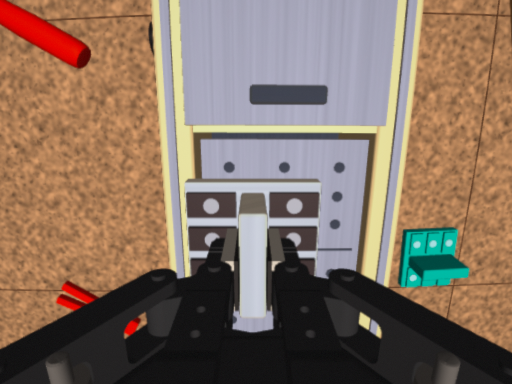

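The wrist view shows the held carrier at (253,235), left of the plate's centreline. The plate spans columns 201–368, and its door-side edge is at row 139. I'll measure those edges.

Run:
```python
from h import *
p=np.load("w2.npy")
for v,u in((155,205),(155,364),(142,284),(249,345),(175,194),(155,380),(128,284),(250,320),(250,352)): print((u,v),(p[v,u]*1000).round(1))
```

```text
(205, 155) [522.5 179.4 107.5]
(364, 155) [636.6 177.8 105.8]
(284, 142) [578.7 187.6 105.2]
(345, 249) [627.7 103.9 105.7]
(194, 175) [513.3 164.5 105.2]
(380, 155) [648.7 177.5 104.7]
(284, 128) [578.6 197.4 106. ]
(320, 250) [608.3 102.9 104.6]
(352, 250) [633.5 102.7 105.2]
```

```bash
python3 -m crank '[[[1,14,0],0,255],[[1,23,0],0,255],[[1,23,10],0,255],[[1,23,30],0,255],[[1,23,45],0,255],[[1,23,52],0,255],[[1,23,57],0,255],[[1,23,61],0,255],[[1,23,65],0,255],[[1,23,69],0,255]]'; python3 go.py 579 146 100 -0.7
```

```text
time: 5.35
eef_pos: [0.5791, 0.1462, 0.1149]
tcp_rot: [0.712, 0.703, 0.0, 0.0]
contact_force: [0.2, -0.3, 0.2]
opening: 0.129
finger_force: 39.6
t 5.35 tcp [579.1 146.2 114.9] yaw -0.7 tilt 0.07 q [ 0.08  0.24  1.86 -0.    1.04  0.09] open 0.129 F [ 0.2 -0.3  0.2] ff 39.619871377944946
shift [-0.2 -0.1 14.9] turn -0.0
```

```bash
python3 -m crank '[[[0,0,4],0,255],[[0,0,8],0,255],[[0,0,12],0,255],[[0,0,15],0,255],[[0,0,16],0,255],[[0,0,16],0,255],[[0,0,16],0,190],[[0,0,16],0,170],[[0,0,16],0,160],[[0,0,16],0,160]]'; python3 -m crank '[[[0,0,0],0,160],[[0,0,-10],0,160],[[0,0,-40],0,160],[[0,0,-80],0,160],[[0,0,-110],0,160],[[0,0,-110],0,160]]'; python3 go.py 628.5 -191 110 13.3
python3 - <<'E'
from h import *
c=read_camera("wrist"); cv2.imwrite("pics/w3.png",c["frame"]); p=cloud(c).reshape(-1,3); 
c=read_camera("scene"); p=cloud(c).reshape(-1,3)
b=p[(abs(p[:,0]-.579)<.05)&(abs(p[:,1]-.146)<.038)]
print(np.histogram(b[:,2],bins=np.arange(.05,.16,.005)))
E
```

```text
time: 6.35
eef_pos: [0.5785, 0.1462, 0.0984]
tcp_rot: [0.712, 0.703, -0.0, -0.0]
contact_force: [-0.1, 0.0, -0.3]
opening: 0.373
finger_force: 0.0
time: 6.95
eef_pos: [0.5819, 0.1465, 0.2158]
tcp_rot: [0.712, 0.703, 0.005, 0.004]
contact_force: [0.8, 0.1, -0.1]
opening: 0.374
finger_force: 0.0
t 6.95 tcp [581.9 146.5 215.8] yaw -0.7 tilt 0.71 q [0.08 0.13 1.79 0.   1.21 0.09] open 0.374 F [ 0.8  0.1 -0.1] ff 0.0
shift [-337.    49.5  106.1] turn -14.0
(array([  0,   0,   0,   0,   0,  59, 202,  74, 252,  43,  30,  30,  28,
        32,  70,  17,   0,   0,   0,   0,   0]), array([0.05 , 0.055, 0.06 , 0.065, 0.07 , 0.075, 0.08 , 0.085, 0.09 ,
       0.095, 0.1  , 0.105, 0.11 , 0.115, 0.12 , 0.125, 0.13 , 0.135,
       0.14 , 0.145, 0.15 , 0.155]))
```

View pics/w3.png

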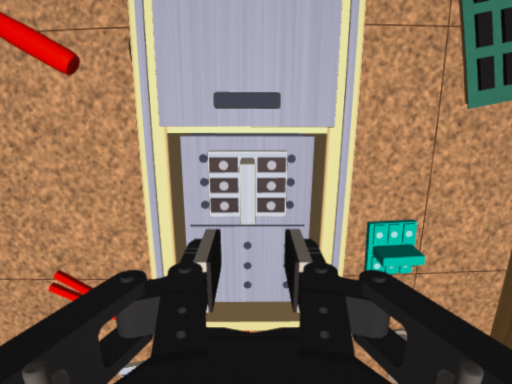

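The first carrier stands flat in its place at (248,185), on the sunken platform. On to the second.

```bash
python3 -m crank '[[[-30,4,0],-3,120],[[-75,11,0],-7,60],[[-123,18,0],-11,60],[[-171,25,0],-14,60],[[-220,32,20],-14,60],[[-265,39,45],-14,60],[[-305,45,75],-14,60],[[-330,49,95],-14,60],[[-338,50,100],-14,60],[[-338,50,100],-14,60]]'; python3 go.py 628.5 -191 16 13.3
python3 - <<'E'
from h import *
c=read_camera("wrist"); cv2.imwrite("pics/w4.png",c["frame"]); q=cloud(c).reshape(-1,3)
q=q[(np.hypot(q[:,0]-.6285,q[:,1]+.191)<.05)&(c["range_z"].ravel()>0)]
b=q[(q[:,2]>.03)&(q[:,2]<.055)]; print(len(b),cv2.minAreaRect((b[:,:2]*1000).astype(np.float32)),np.median(b[:,2]))
E
```

```text
time: 8.05
eef_pos: [0.6225, -0.1927, 0.1053]
tcp_rot: [0.621, 0.783, -0.001, -0.003]
contact_force: [0.2, 0.1, -0.2]
opening: 0.77
finger_force: 0.0
t 8.05 tcp [ 622.5 -192.7  105.3] yaw 13.2 tilt 0.33 q [-0.46  0.36  1.72  0.    1.06 -0.69] open 0.77 F [ 0.2  0.1 -0.2] ff 0.0
shift [-0.   6.6 89.2] turn -0.1
1232 ((629.08837890625, -190.7635040283203), (11.916797637939453, 49.3184814453125), 13.242769241333008) 0.044214217152321905
```

View pics/w4.png

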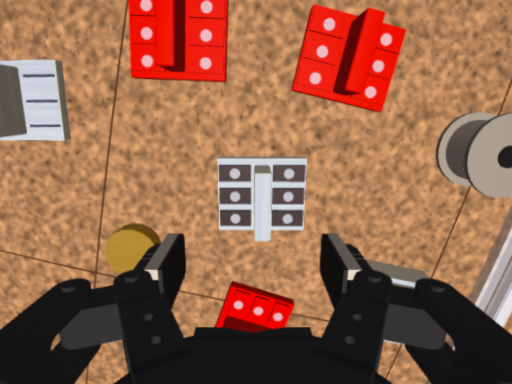

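The wrist view shows the second loaded carrier at (262,195), with its bar running up the picture and clearance to the red part at (255,305).

```bash
python3 -m crank '[[[0,6,20],0,60],[[0,6,55],0,60],[[0,6,80],0,60],[[0,6,87],0,60],[[0,6,87],0,255],[[0,6,87],0,255],[[0,6,87],0,255],[[0,6,87],0,255],[[0,6,87],0,255],[[0,6,87],0,255]]' 40; python3 go.py 628.5 -191 200 13.3
```

```text
time: 9.1
eef_pos: [0.6315, -0.1916, 0.0237]
tcp_rot: [0.621, 0.784, 0.001, 0.002]
contact_force: [-1.0, 1.1, 7.0]
opening: 0.129
finger_force: 40.9
t 9.1 tcp [ 631.5 -191.6   23.7] yaw 13.3 tilt 0.2 q [-0.45  0.48  1.73  0.    0.92 -0.68] open 0.129 F [-1.   1.1  7. ] ff 40.88122487068176
shift [   1.    -2.3 -176.3] turn -0.0
```

```bash
python3 -m crank '[[[0,0,-10],0,255],[[0,0,-40],0,255],[[0,0,-85],0,255],[[0,0,-130],0,255],[[0,0,-160],0,255],[[0,0,-168],0,255],[[0,0,-168],0,255]]'; python3 go.py 579 61 190 -0.7
```

```text
time: 9.8
eef_pos: [0.6303, -0.1913, 0.1903]
tcp_rot: [0.621, 0.784, 0.0, 0.001]
contact_force: [-0.0, -0.5, -3.0]
opening: 0.133
finger_force: 39.7
t 9.8 tcp [ 630.3 -191.3  190.3] yaw 13.3 tilt 0.11 q [-0.45  0.28  1.66 -0.    1.2  -0.68] open 0.133 F [-0.  -0.5 -3. ] ff 39.74757671356201
shift [257.3   7.9  -0. ] turn 14.0
```

```bash
python3 -m crank '[[[25,1,0],3,255],[[65,2,0],7,255],[[110,3,0],11,255],[[155,5,0],14,255],[[195,6,0],14,255],[[230,7,0],14,255],[[250,8,0],14,255],[[257,8,0],14,255],[[257,8,0],14,255],[[257,8,0],14,255]]'; python3 go.py 579 61 103 -0.7;  python3 - <<'E'
from h import *
c=read_camera("scene"); p=cloud(c).reshape(-1,3); f=c["frame"]; cv2.imwrite("pics/s5.png",cv2.resize(f[60:260,230:460],None,fx=3,fy=3))
E
```

```text
time: 10.8
eef_pos: [0.5785, 0.0601, 0.1879]
tcp_rot: [0.712, 0.702, -0.001, -0.001]
contact_force: [0.1, 0.1, -2.0]
opening: 0.131
finger_force: 39.7
t 10.8 tcp [578.5  60.1 187.9] yaw -0.8 tilt 0.13 q [-0.07  0.12  1.85 -0.    1.17 -0.06] open 0.131 F [ 0.1  0.1 -2. ] ff 39.703583121299744
shift [ 1.   0.7 84.9] turn -0.1
```

View pics/s5.png

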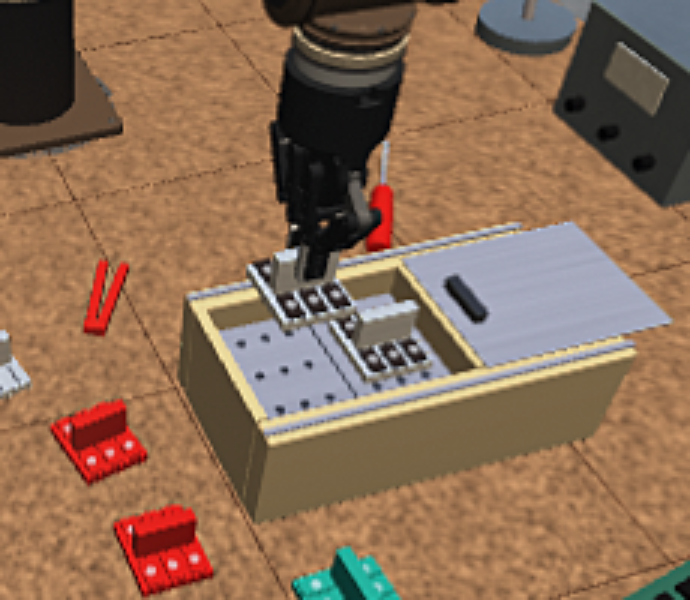

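The scene crop shows the second carrier held level over the free place at (300,285), next to the first at (380,340).

```bash
python3 -m crank '[[[0,0,15],0,255],[[0,0,40],0,255],[[0,0,60],0,255],[[0,0,72],0,255],[[0,0,79],0,255],[[0,0,83],0,255],[[0,0,87],0,255],[[0,0,91],0,255],[[0,0,95],0,255],[[0,0,98],0,255]]'; python3 -m crank '[[[0,0,4],0,255],[[0,0,8],0,255],[[0,0,11],0,255],[[0,0,12],0,255],[[0,0,12],0,255],[[0,0,12],0,255]]'; python3 go.py 579 61 77 -0.7
```

```text
time: 11.85
eef_pos: [0.5796, 0.0609, 0.0918]
tcp_rot: [0.712, 0.703, 0.001, 0.001]
contact_force: [0.0, -0.2, -0.5]
opening: 0.131
finger_force: 39.8
time: 12.45
eef_pos: [0.579, 0.0609, 0.0794]
tcp_rot: [0.712, 0.703, 0.0, 0.0]
contact_force: [0.7, -0.9, -0.5]
opening: 0.129
finger_force: 40.0
t 12.45 tcp [579.   60.9  79.4] yaw -0.7 tilt 0.01 q [-0.07  0.26  1.91  0.    0.97 -0.06] open 0.129 F [ 0.7 -0.9 -0.5] ff 39.957531094551086
shift [0.1 0.  2.4] turn -0.0
```

```bash
python3 -m crank '[[[0,0,2],0,255],[[0,0,2],0,190],[[0,0,2],0,170],[[0,0,2],0,160],[[0,0,2],0,160],[[0,0,2],0,160],[[0,0,-10],0,160],[[0,0,-40],0,160],[[0,0,-85],0,160],[[0,0,-130],0,160]]'; python3 -m crank '[[[-20,0,-20],0,160],[[-60,0,-20],0,160],[[-80,0,-20],0,160],[[-80,0,-20],0,160],[[-80,0,-20],0,160]]';python3 - <<'E'
from h import *
for n in("top","scene"):
    c=read_camera(n); P=cloud(c); p=P.reshape(-1,3)
    for y in(.061,.147):
        q=p[(abs(p[:,0]-.579)<.045)&(abs(p[:,1]-y)<.037)]; h=np.histogram(q[:,2],bins=np.arange(.04,.125,.005)); print(n,y,h[0])
        b=q[(q[:,2]>.085)&(q[:,2]<.1025)]; print(cv2.minAreaRect((b[:,:2]*1000).astype(np.float32)) if len(b) else 0, b[:,2].max())
    f=c["frame"]; cv2.imwrite(f"pics/{n}6.png",cv2.resize(f[90:260,270:460] if n=="scene" else f[130:280,70:230],None,fx=3,fy=3))
print(get_state()["contact_force"],get_state()["opening"])
E
```

```text
time: 13.45
eef_pos: [0.5784, 0.0609, 0.2111]
tcp_rot: [0.712, 0.703, -0.0, -0.0]
contact_force: [1.4, -0.0, 0.2]
opening: 0.371
finger_force: 0.0
time: 13.95
eef_pos: [0.5778, -0.0191, 0.2299]
tcp_rot: [0.712, 0.702, 0.0, 0.0]
contact_force: [-0.4, 0.3, -0.2]
opening: 0.37
finger_force: 0.0
top 0.061 [0 0 0 0 0 0 0 0 0 0 0 0 0 0 0 0]Traceback (most recent call last):
  File "<stdin>", line 6, in <module>
    return umr_maximum(a, axis, None, out, keepdims, initial, where)
ValueError: zero-size array to reduction operation maximum which has no identity
```

Top is blocked by the arm there, so I'll use the scene camera.

Run:
```python
from h import *
c=read_camera("scene"); p=cloud(c).reshape(-1,3)
for y in(.061,.147):
    q=p[(abs(p[:,0]-.579)<.045)&(abs(p[:,1]-y)<.037)]; print(y,np.histogram(q[:,2],bins=np.arange(.04,.125,.005))[0])
    b=q[(q[:,2]>.085)&(q[:,2]<.1025)]; print(np.ptp(b,0)if len(b) else 0,b.mean(0))
cv2.imwrite("pics/scene6.png",cv2.resize(c["frame"][90:260,270:460],None,fx=3,fy=3))
```

```text
0.061 [  0   2   2  11 172  53  27  28  29  31  50  37   0   0   0   0]
[0.01369474 0.05044088 0.01409139] [0.58060264 0.06010658 0.09274577]
0.147 [  0  15  50  38 205  54  28  24  25  29  54  34   0   0   0   0]
[0.01429104 0.04960847 0.01277667] [0.58041697 0.14457409 0.09251842]
```

View pics/scene6.png

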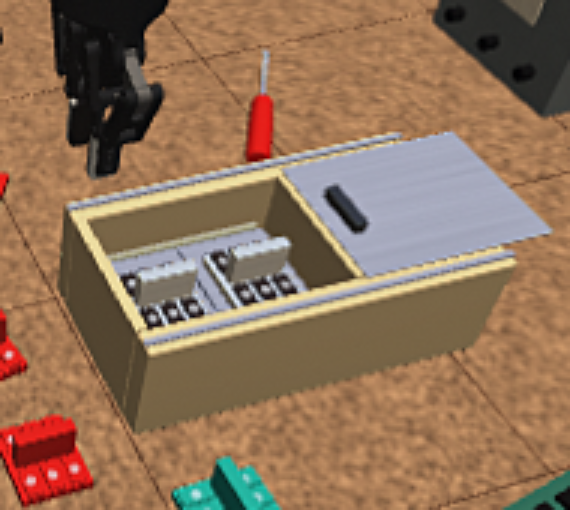

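Both carriers stand flat side by side, at (165,295) and (255,270) in the crop. Their bar tops are at about 98 mm, below the 105 mm rim, and the platform has sunk about 51 mm.

```bash
python3 -c "
from plant import ctrl; print(ctrl.sign_off())"
```

```text
the job is handed in; nothing more can be done
None
```

Both loaded carriers are in the eraser chamber, upright side by side on the sunken platform with their bars about 7 mm below the rim; the gripper is clear and the job is handed in at about 14 s, though sign-off returned no verdict.

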